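# Seal the analyser chamber for pump-down

## Task

Pump down the analyser: first press the start button on the small pump control unit fully in and let it spring back out, then turn the slotted wing of the quarter-turn fastener on the analyser's raised cover until its slot lines up with the two index marks, so that its cross pin can enter the frame. Then press the cover down flat on its frame, slot still in line, and hold it there: finish while still pressing it shut, because only the vacuum will hold it later and its springs lift it if you let go. Leave the other things on the bench as they are.

Things in the scene. Friction and masses are not known exactly. Their poses are not given: they have to be found in the camera images.
- pump_unit: small grey pump control unit, 120 x 100 x 68 mm (x, y, z), fixed to the bench left or right of the analyser; origin at the centre of its underside. On its top: the start button at (-28, 0) mm, and further to +x a flat dial gauge and a small dark display that are not for pressing.
- start_button_top (a point): centre of the top face of the start button, a white round cap of 28 mm diameter in a steel collar of 44 mm diameter and 12 mm height, about 86 mm above the bench, the only button there. It is pressed straight down.
- start_button (a joint): travel of the start button: 0 out, 0.006 m fully in; spring return, 1.5 N at the start and 5 N fully in
- analyser: white vacuum analyser module, 300 x 240 mm, fixed to the bench; origin on the bench, 125 mm behind its front face, midway across. Its x axis points from its front (robot side) to its back, y to its left, z up. The aluminium frame on top is 130 mm above the bench; the cover lies on it. A steel gauge stub 168 mm above the bench stands on its rear deck at (150, 75) mm.
- cover (a joint): angle of the analyser's cover, an aluminium plate 160 mm (hinge to front edge) x 180 mm x 8 mm hinged along its far edge: 0 flat on the frame, 0.14 rad raised to its stop, where springs hold it. Pressed near the front edge it shuts against about 7 N and lands hard on the frame; let go, it rises. With the slot over 0.25 rad out of line, the cross pin under it stops it at about 0.10 rad.
- cover_front_edge (a point): middle of the front edge of the cover, on its top face; x points along the cover's top face to the hinge, y to the left along the front edge, z out of the top face (tilted with the cover)
- cover_hinge (a point): middle of the cover's hinge line (fixed), 4 mm below the level of the cover's top face and 160 mm from its front edge, at the analyser's (70, 0, 134) mm
- fastener_head (a point): middle of the fastener's wing head, on its axis, 30 mm behind the cover's front edge, 11.5 mm above the cover's top face. The wing is a dark steel bar 32 x 12 mm, from 2.5 to 20.5 mm above that face, a screwdriver slot along its top; x along slot and wing, z the turning axis (square to the cover). Two dark index marks on the cover, before and behind it, run from front edge towards hinge.
- fastener (a joint): angle of the fastener's slot from the index marks: 0 in line with them, growing anticlockwise seen from above (clockwise turning brings it down to 0). It starts between 0.75 and 1.5 rad, turns from -0.6 to 1.65 rad, has no stop or click at 0 and stays where it is left (friction 0.04 N m).
- vial_rack: loose grey rack of sample vials, 100 x 100 x 46 mm, on the other side of the analyser from the pump unit; origin under its centre; leave alone
- solvent_bottle: loose amber bottle, 68 mm diameter, 150 mm tall; origin under its centre; leave alone
- beaker: loose glass beaker, 64 mm diameter, 75 mm tall; origin under its centre; leave alone
- screwdriver: loose screwdriver, 170 mm, lying on the bench on the robot's right; origin under its middle; not needed, leave alone
- spanner: loose spanner, 130 mm, lying on the bench on the robot's left; origin under its middle; leave alone
- ferrule_jar: loose small white jar, 44 mm diameter, 50 mm tall, standing on the analyser's rear deck; origin under its centre; leave alone
- spare_seal: loose black rubber ring, 44 mm diameter, 5 mm thick, lying on the analyser's rear deck; origin under its centre; leave alone
There are look-alikes about, which are no part of the job. What is shaped like the pump_unit but purple is not meant.

How it is judged (in metres and radians):
On the way, in this order (a step that is already met when the one before it is completed fails the run):
1. the start button is pressed fully in (value of joint start_button above 0.005 m), for 0.05 s.
2. the start button has sprung back out (value of joint start_button below 0.001 m), for 0.1 s.
3. with the cover still up, the fastener's slot is turned into line with the index marks (within 0.2 rad) (value of joint fastener between -0.2 and 0.2 rad and value of joint cover above 0.085 rad), for 0.2 s.
4. the robot presses the cover flat on its frame, slot in line (value of joint fastener between -0.2 and 0.2 rad and value of joint cover below 0.012 rad and contact force between any of the fingers, the arm and cover above 3 N), for 0.3 s.
At the end, for the whole second after the job is handed in: The robot is holding the cover shut: cover within 0.012 rad of flat on its frame (under 2 mm at the front edge), the robot pressing on it (or on its fastener) with more than 3 N, the fastener's slot within 0.2 rad of the index marks, the start button out (all of step 4 and value of joint start_button below 0.001 m); the arm keeps its last pose, push and grip.
It fails at once if a loose thing on the bench or on the analyser's rear deck is shifted by more than 25 mm (distance of any of vial_rack, solvent_bottle, beaker, screwdriver, spanner, ferrule_jar, spare_seal from where it was at the start of the episode above 0.025 m).
It also fails if it takes over 64 s, if anything falls off the work surface, if the arm or the gripper's body presses on something with over 40 N, if the wrist force passes 120 N, or if a joint passes its speed limit or range.

## Robot

A 7-joint arm with a two-finger parallel gripper is mounted at the origin on the work surface. World frame = base frame: x ahead of the robot, y to its left, z up, the work surface at z = 0. Lengths are in mm, angles in rad, forces in N, time in s.
With the tool pointing down it reaches from about 400 to 875 mm from the base axis. Payload 19.3 kg.
Tool frame: the origin (TCP) lies at the very end of the fingers, on their centre line; the grasp point (between the pads) lies 19 mm behind it (grip_point_offset is the z of the grasp point in the tool frame, in mm); z points along the fingers, x is the direction in which the jaws open and shut, and the axes are right-handed (so a half turn about z gives the same grasp; the last joint's range is limited). The gripper opens to 85 mm and grips with 20 to 120 N. Pads are 22 mm wide; open, the fingers measure 114 mm over their backs; the gripper's body (76 mm by 85 mm) begins 54 mm behind the grasp point. The pads swing forward as they close: fully open they stand 13 mm farther back than shut.
Start: joints at [-1.249, 0.521, -0.036, 1.599, 0.021, 1.021, -0.113], TCP at [238.675, 577.623, 231.291] pointing down, gripper open.
Joint ranges: [-2.91, 2.91], [-0.3, 2.13], [-1.5, 1.42], [0.17, 2.43], [-1.26, 4.41], [0.16, 1.93], [-2.52, 2.52]. Speed limits (rad/s): [1.89, 1.89, 2.39, 2.39, 3.01, 3.01, 3.01].

## Interface

Orientations are given as a 3x3 rotation matrix whose columns are the frame's x, y, z axes.
In Python, from workcell import movep, movel, goto_joints, open_gripper, clamp, wait, inverse_kinematics, read_state, camera, PlanningError, finish_job, grip_point_offset gives the robot as it stands. Calls block until the motion is done:
- movep(position, orientation): joint-space move of the TCP to a pose.
- movel(position, frame=None, max_speed=150, guard=None): straight line of the TCP; frame=None keeps the orientation; max_speed is the mean speed in mm/s. With guard (N) it stops when the force on the tool has changed by that much, and returns True; else False.
- goto_joints(angles): joint-space move.
- open_gripper() and clamp(): open the fingers fully, or close them until they stop; the grip force is fixed at half the most.
- wait(seconds).
- inverse_kinematics(position, orientation): joint angles nearest the present ones, or None.
- read_state(): the state.
- camera(name): name is "side" or "top" or "wrist"; returns a dict with "image" (400x640x3 uint8, blue, green, red), "range_z" (400x640 float32, mm along the optical axis (not along the pixel's ray), 0 where there is no reading), "fx", "fy", "cx", "cy" (pixels), "cam_to_world" (4x4, takes a point from camera to world coordinates). Camera axes: x right, y up, looking along -z (the intrinsics and any distortion apply to the point x, -y, -z); pixel columns grow to the right and rows downward; lengths in mm; the calibration is good to about 2 mm. A picture is of the moment at which its call begins.
A pose or a line that the arm cannot do raises PlanningError and nothing moves.
- finish_job(): hands the job in, once; it reports no verdict.
The state is a dict: "time": time; "qpos": joint angles; "qvel": joint speeds; "joint_efforts": joint torques, N m; "eef_pos": TCP position; "tool_rot": TCP orientation; "ft_force": force on the tool from outside, world axes, zero at the start; "torque": the same for the moment, N m; "finger_gap": finger opening in mm.
Only numpy, scipy, OpenCV 4.12 (cv2) and the standard library are available. Lean on these libraries where they do the work, as an engineer would, in place of code of your own. Each camera call takes 0.05 s, during which the arm holds its last target.

## Working session

There is one attempt and no reset: what is moved stays moved. The work goes in short steps, each a Python script; the robot and the scene stay as the last script left them, time stands still between calls to the robot, and variables do not carry over. Pictures are saved under pics/ and viewed, and the job is handed in when it is done.

```bash
ls; mkdir -p pics
cat > h.py <<'E'
import numpy as np, cv2
from workcell import *
def shot(n,f):
    c=camera(n); cv2.imwrite('pics/'+f+'.png',c['image'])
    np.savez('pics/'+f+'.npz',**c); return c
def load(f): return dict(np.load('pics/'+f+'.npz'))
def px(c,u,v,z=None):
    # z: range value override
    d=c['range_z'][int(round(v)),int(round(u))] if z is None else z
    p=np.array([(u-c['cx'])/c['fx']*d,-(v-c['cy'])/c['fy']*d,-d,1])
    return (c['cam_to_world']@p)[:3]
def pxh(c,u,v,h):
    # intersect ray with world height h
    T=c['cam_to_world'];o=T[:3,3]
    r=T[:3,:3]@np.array([(u-c['cx'])/c['fx'],-(v-c['cy'])/c['fy'],-1])
    return o+r*(h-o[2])/r[2]
E
python3 - <<'E'
from h import *
for n in('top','side','wrist'):
    c=shot(n,n+'0'); print(n,c['fx'],c['cx'],c['cy'],c['cam_to_world'].round(3).tolist(),[k for k in c])
s=read_state();print(s['time'],s['eef_pos'],s['tool_rot'],s['finger_gap'],grip_point_offset)
E
```

```text
pics
top 412.3561587984267 319.7770297496628 198.91357446032825 [[0.027, 0.996, -0.082, 396.209], [-1.0, 0.027, 0.001, 20.24], [0.003, 0.082, 0.997, 1204.805], [0.0, 0.0, 0.0, 1.0]] ['image', 'range_z', 'fx', 'fy', 'cx', 'cy', 'cam_to_world']
side 409.52600729464535 314.88440797485123 204.1131741454196 [[0.925, 0.215, -0.314, 64.643], [-0.38, 0.529, -0.759, -954.293], [0.003, 0.821, 0.571, 865.903], [0.0, 0.0, 0.0, 1.0]] ['image', 'range_z', 'fx', 'fy', 'cx', 'cy', 'cam_to_world']
wrist 333.3430135875324 326.11345414291554 203.47654818915618 [[0.382, -0.891, -0.246, 175.903], [0.924, 0.368, 0.102, 603.749], [-0.001, -0.266, 0.964, 373.49], [0.0, 0.0, 0.0, 1.0]] ['image', 'range_z', 'fx', 'fy', 'cx', 'cy', 'cam_to_world']
0.15 [238.60595859 577.39109415 230.86413321] [[ 3.81878096e-01  9.24212663e-01 -2.71330541e-04]
 [ 9.24212290e-01 -3.81878186e-01 -8.32581160e-04]
 [-8.73097266e-04  6.71774873e-05 -9.99999617e-01]] 85.32026404905 -18.700000000000003
```

View pics/top0.png

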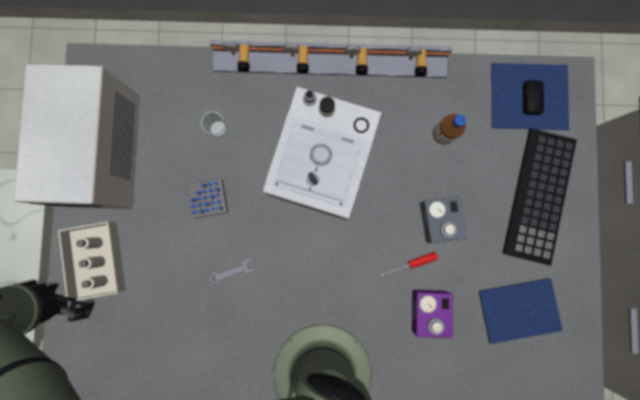

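View pics/side0.png

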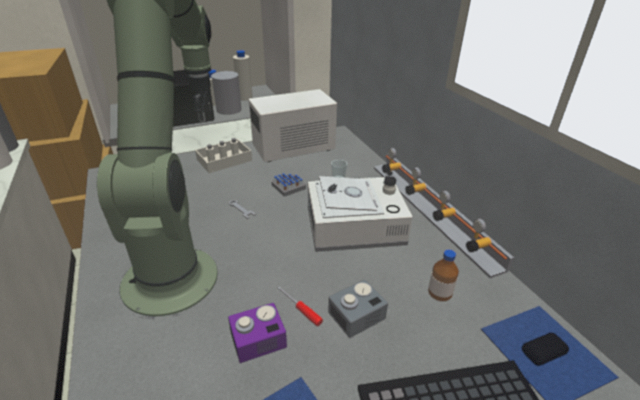

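View pics/wrist0.png

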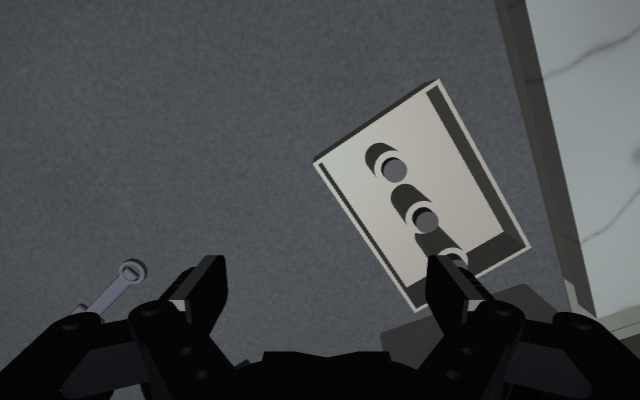

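The top view shows the analyser at (322,152), a grey unit at (443,220) and a purple look-alike at (433,314). I'll crop the grey unit and the cover.

Run:
```python
from h import *
c=load('top0');s=load('side0')
a=cv2.resize(c['image'][185:255,410:480],(400,400),interpolation=cv2.INTER_CUBIC)
b=cv2.resize(s['image'][275:335,325:395],(400,343),interpolation=cv2.INTER_CUBIC)
o=np.zeros((400,800,3),np.uint8);o[:,:400]=a;o[:343,400:]=b
cv2.imwrite('pics/crop1.png',o)
a=cv2.resize(c['image'][80:220,255:390],(579,600),interpolation=cv2.INTER_CUBIC);cv2.imwrite('pics/crop2.png',a)
for u,v in[(437,210),(449,230),(453,206),(430,235),(312,180),(320,154),(277,183),(336,203)]:print(u,v,px(c,u,v).round(1))
```

```text
437 210 [ 467.1 -303.2   75.2]
449 230 [ 412.9 -331.2   91.1]
453 206 [ 480.  -350.3   65.4]
430 235 [ 398.2 -286.9   65.4]
312 180 [527.9  40.2 175.3]
320 154 [599.4  21.9 150.4]
277 183 [522.8 132.2 134. ]
336 203 [474.9 -23.4 129.5]
```

View pics/crop1.png

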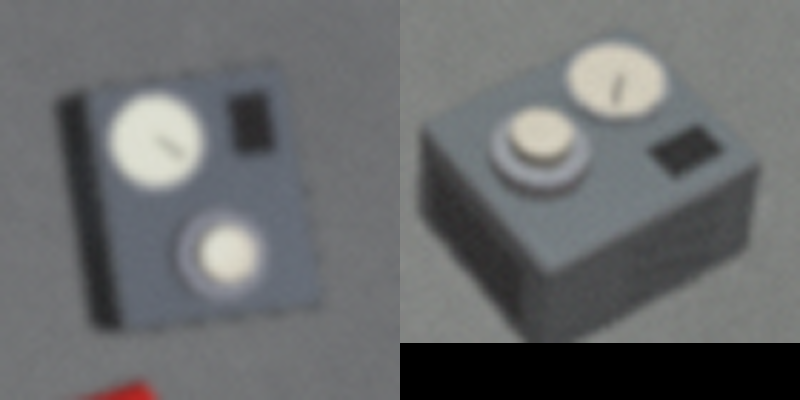

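View pics/crop2.png

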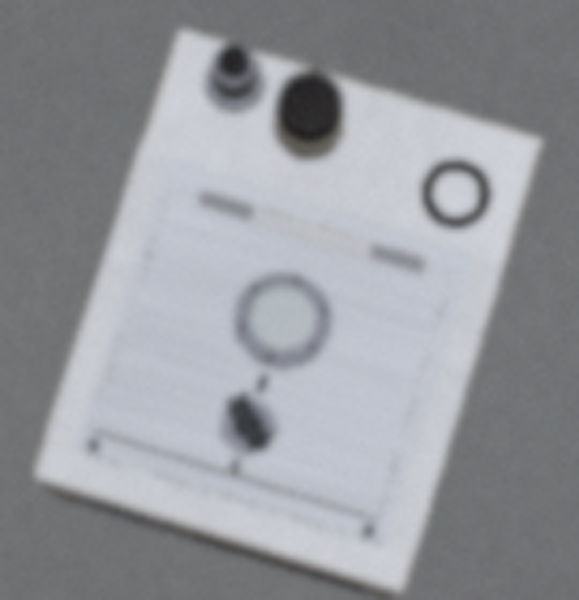

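Candidates for the start button: the cap in its steel collar on the grey unit at (449,229), the flat dial with a needle on the same unit at (437,210), and the purple unit's cap and dial at (436,326) and (428,303). The crop shows the right one is the collared cap at (449.5,229). Next I compute the analyser pose.

Run:
```python
from h import *
c=load('top0')
def cr(x,y):return 255+(x+.5)*135/579-.5, 80+(y+.5)*140/600-.5
P=[pxh(c,*cr(x,y),130) for x,y in[(38,478),(403,592),(543,138),(180,28)]]
for p in P:print(p.round(1))
fl,fr,br,bl=[p[:2] for p in P]
print('w',np.linalg.norm(fl-fr),np.linalg.norm(bl-br),'d',np.linalg.norm(bl-fl),np.linalg.norm(br-fr))
for d in[bl-fl,br-fr]:print('yaw x',np.degrees(np.arctan2(d[1],d[0])))
for d in[fl-fr,bl-br]:print('yaw y',np.degrees(np.arctan2(-d[0],d[1])))
print('button',pxh(c,449.5,229.1,86))
w=pxh(c,*cr(247,421),175);print('wing',w)
m1=pxh(c,*cr(235,468),159);m2=pxh(c,*cr(263,383),150);d=m2-m1;print('marks',m1,m2,np.degrees(np.arctan2(d[1],d[0])))
print('wing ends',[pxh(c,*cr(*q),175).round(1) for q in[(232,400),(262,443)]])
R=np.array([[.3819,.9242,0],[.9242,-.3819,0],[0,0,-1]])
for yaw in(0,90,45,-45):
    a=np.radians(yaw);R=np.array([[np.cos(a),np.sin(a),0],[np.sin(a),-np.cos(a),0],[0,0,-1]])
    print(yaw,[None if q is None else q.round(2).tolist() for q in[inverse_kinematics([408,-332,z],R) for z in(86,300)]])
```

```text
[500.9 167.2 130. ]
[437.2 -57.  130. ]
[ 721.4 -138.1  130. ]
[785.3  89.4 130. ]
w 233.10143356296527 236.217767895651 d 294.89001537716064 295.53662109887813
yaw x -15.304795042620567
yaw x -15.909975225057792
yaw y -15.846827922375333
yaw y -15.68683317353567
button [ 415.47610415 -334.16211342   86.        ]
wing [533.39588003  39.80223797 175.        ]
marks [507.17294245  46.44539959 159.        ] [560.04369807  31.29721466 150.        ] -15.987722279063952
wing ends [array([545.6,  49. , 175. ]), array([520.6,  30.6, 175. ])]
0 [[0.33, 0.61, 0.33, 1.99, -0.34, 0.6, 0.89], [0.1, 0.34, 0.62, 1.8, -0.22, 1.08, 0.8]]
90 [[0.38, 0.6, 0.27, 1.99, -0.27, 0.59, 2.39], [0.92, 0.32, -0.45, 1.76, 0.15, 1.1, 1.99]]
45 [[0.4, 0.59, 0.23, 1.98, -0.23, 0.59, 1.57], [-0.23, 0.55, 1.2, 1.81, -0.56, 1.18, 1.93]]
-45 [[0.24, 0.63, 0.46, 1.99, -0.47, 0.62, 0.23], [0.08, 0.34, 0.64, 1.8, -0.23, 1.08, 0.02]]
```

```bash
cat >> h.py <<'E'
def down(yaw):
    a=np.radians(yaw);return np.array([[np.cos(a),np.sin(a),0],[np.sin(a),-np.cos(a),0],[0,0,-1]])
def st(m=''):
    s=read_state();print(m,round(s['time'],2),np.round(s['eef_pos'],1),np.round(s['ft_force'],1),round(s['finger_gap'],1));return s
E
python3 - <<'E'
from h import *
clamp();st()
movel([238.7,577.6,330],max_speed=250);st()
movep([413,-333,230],down(-15));s=st();print(s['qpos'])
shot('wrist','w1')
E
```

```text
0.92 [238.7 577.7 231.3] [-0.2 -0.4 -0.7] 0.3
 1.46 [238.7 577.6 330.5] [-0.5 -0.4 -0.4] -0.0
 4.72 [ 413.5 -332.5  230. ] [-0.5  0.8 -0.5] 0.3
[-0.12641957  0.58033365  1.01903742  1.88244844 -0.58327761  1.01231976
  0.88567318]
```

View pics/w1.png

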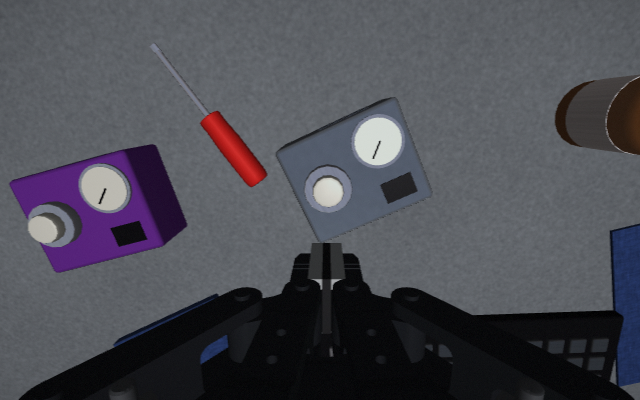

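The wrist view shows the white cap in its steel collar on the grey unit at (328,191), with the fingertips pointing at (326,245). I'll measure the cap.

Run:
```python
from h import *
c=load('w1');print(px(c,328,191).round(1),pxh(c,328,191,86).round(1),px(c,330,225),c['cam_to_world'][:3,3])
i=c['image'][150:250,270:390];cv2.imwrite('pics/c3.png',cv2.resize(i,(720,600),interpolation=cv2.INTER_CUBIC))
```

```text
[ 414.7 -332.    89.5] [ 414.5 -332.8   86. ] [ 406.85376776 -369.61922592   68.98628032] [ 430.2637161  -266.9844873   372.65707824]
```

View pics/c3.png

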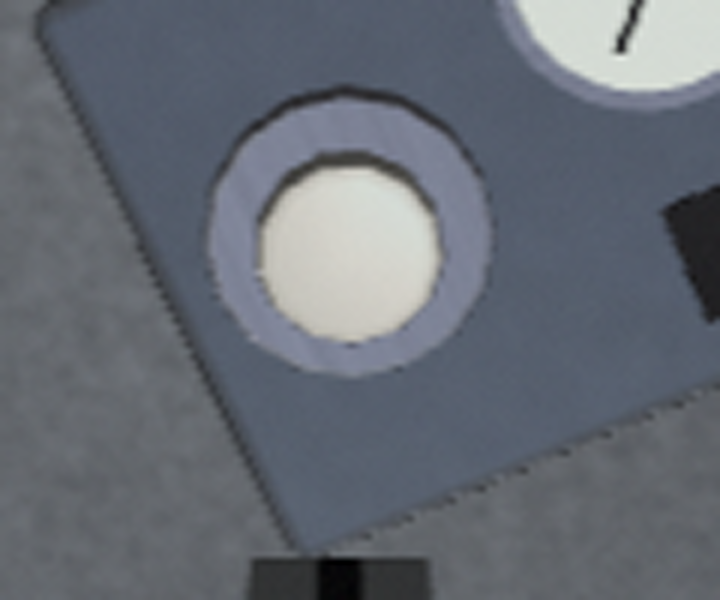

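Run:
```python
from h import *
movel([414.6,-332.7,96],max_speed=150);st('above')
print(movel([414.6,-332.7,72],max_speed=20,guard=10));st('pressed')
wait(0.15);st()
shot('side','s1')
movel([414.6,-332.7,110],max_speed=100);st('up');wait(.2)
```

```text
above 5.81 [ 414.8 -333.    96.7] [-0.3  0.2  0.7] 0.1
True
pressed 6.52 [ 414.8 -332.8   83.9] [-1.1  3.  17.3] 0.1
 6.67 [ 414.8 -332.7   83.9] [-2.1  2.4 17.2] -0.2
up 7.13 [ 414.8 -332.5  109.9] [ 0.4  0.6 -0.9] 0.1
```

Run:
```python
from h import *
c=load('s1');i=c['image'][250:340,300:420];cv2.imwrite('pics/c4.png',cv2.resize(i,(800,600),interpolation=cv2.INTER_CUBIC))
w=load('w1')
for u,v in [(325,188),(330,195),(349,188),(306,188),(328,215),(370,200),(378,135)]:print(u,v,px(w,u,v).round(1))
```

```text
325 188 [ 412.9 -328.6   90.1]
330 195 [ 415.5 -335.7   90.4]
349 188 [ 433.2 -336.4   79.7]
306 188 [ 395.9 -326.2   80.7]
328 215 [ 407.5 -359.7   68. ]
370 200 [ 449.6 -355.4   68.6]
378 135 [ 469.5 -298.1   72.3]
```

View pics/c4.png

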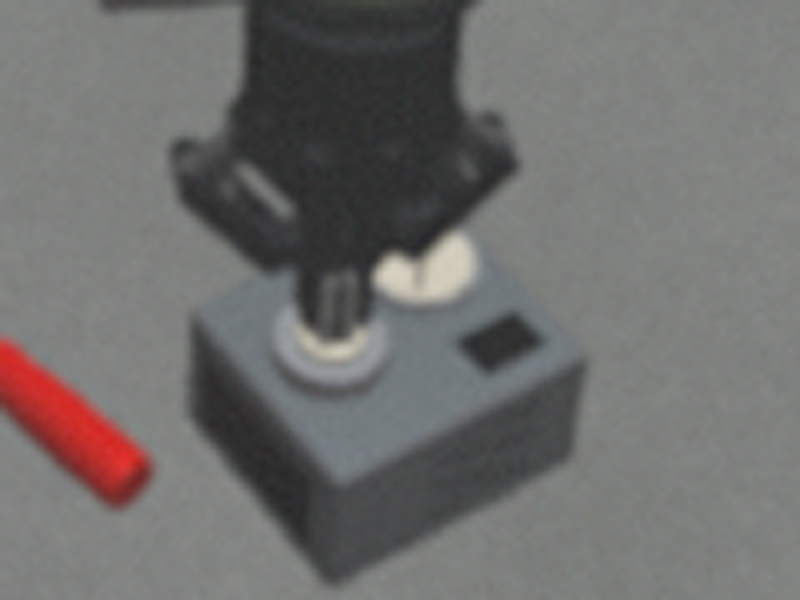

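The side view shows the fingers on the cap, which is down near its collar at crop (330,345). The cap top was at 90.3 mm and stopped hard at 83.9 mm, so it went fully in. Next is the fastener.

Run:
```python
from h import *
movel([414.6,-332.7,270],max_speed=250)
movep([520,38,300],down(-54));s=st();print(s['qpos'].round(2) if hasattr(s['qpos'],'round') else s['qpos'])
shot('wrist','w2')
```

```text
9.57 [519.9  37.  299.8] [0.5 0.5 0.3] -0.3
[-1.03  0.65  1.35  1.82 -0.67  1.24 -0.42]
```

View pics/w2.png

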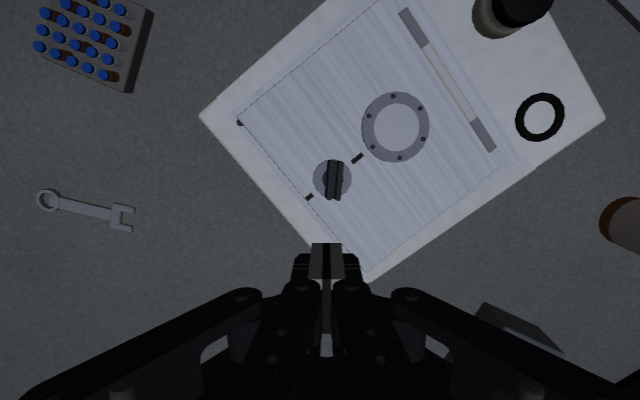

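Run:
```python
from h import *
c=load('w2')
i=c['image'][130:230,280:400];cv2.imwrite('pics/c5.png',cv2.resize(i,(720,600),interpolation=cv2.INTER_CUBIC))
```

```text
(no output)
```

View pics/c5.png

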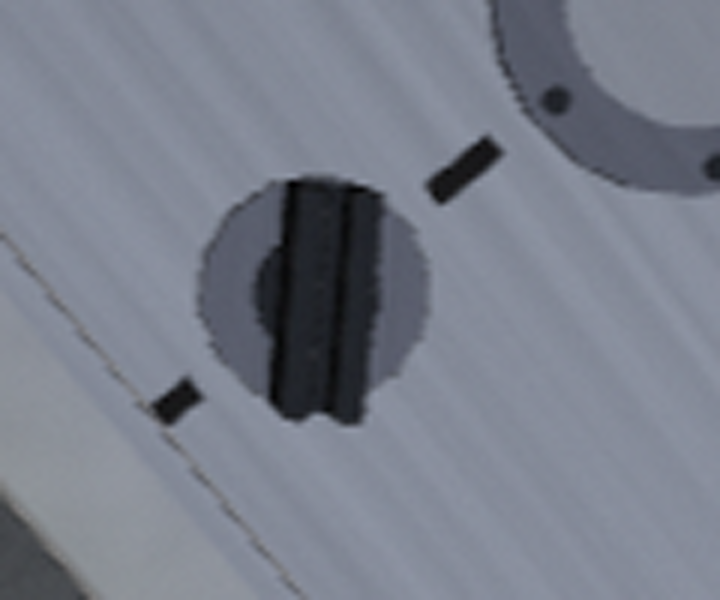

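Run:
```python
from h import *
c=load('w2')
f=lambda x,y:(280+(x+.5)/6-.5,130+(y+.5)/6-.5)
# analyser model
t=.14;yaw=np.radians(-15.8);ax=np.array([np.cos(yaw),np.sin(yaw),0]);z=np.array([0,0,1.])
for d,nm in(((464,170),'m2'),((178,402),'m1'),((346,190),'s2'),((335,400),'s1'),((340,297),'sc'),((155,410),'edge')):
    u=f(*d);print(nm,px(c,*u).round(1), pxh(c,*u,{'m2':150.5,'m1':159.5,'s2':174.5,'s1':176,'sc':175.8,'edge':160}[nm]).round(1))
# plane fit of cover
pts=[]
for u in range(250,470,6):
    for v in range(60,240,6):
        p=px(c,u,v); pts.append(p)
pts=np.array(pts)
P=pts[(pts[:,2]>138)&(pts[:,2]<164)]
for _ in range(8):
    A=np.c_[P[:,:2],np.ones(len(P))];k=np.linalg.lstsq(A,P[:,2],rcond=None)[0];r=P[:,2]-A@k;P=P[np.abs(r)<max(1.5,2*r.std())]
print(k,np.hypot(*k[:2]),np.degrees(np.arctan2(-k[1],-k[0])),r.std(),len(P))
```

```text
m2 [558.1  32.6 153.6] [558.   32.1 150.5]
m1 [507.2  46.8 160.4] [507.   46.7 159.5]
s2 [546.9  46.  165.4] [547.8  47.  174.5]
s1 [523.3  30.7 173.2] [523.8  31.2 176. ]
sc [534.7  38.1 168.3] [535.8  39.1 175.8]
edge [504.4  48.9 160.8] [504.2  48.8 160. ]
[-1.34949720e-01  3.86262133e-02  2.26434695e+02] 0.14036884046137726 -15.97253568357416 0.6598495710005323 702
```

```bash
cat >> h.py <<'E'
ang=np.radians(-16.0);tl=.1394
XC=np.array([np.cos(ang)*np.cos(tl),np.sin(ang)*np.cos(tl),-np.sin(tl)])
YC=np.array([-np.sin(ang),np.cos(ang),0]);N=np.cross(XC,YC)
B=np.array([532.9,40.3,156.1])
def tool(phi):
    # jaws across wing standing at angle phi
    w=np.cos(phi)*XC+np.sin(phi)*YC
    x=np.cross(w,N); z=-N; return np.c_[x,np.cross(z,x),z]
E
python3 - <<'E'
from h import *
print(N)
for h,ph in((90,.86),(4,.86),(4,.43),(4,0),(4,-.1)):
    q=inverse_kinematics(B+h*N,tool(ph));print(h,ph,None if q is None else np.round(q,2))
E
```

```text
[ 0.13356631 -0.03829952  0.99029954]
90 0.86 [-0.84  0.77  1.19  1.72 -0.73  1.33 -0.44]
4 0.86 [-0.81  0.84  1.09  1.83 -0.82  1.17 -0.38]
4 0.43 [-0.85  0.93  1.2   1.83 -0.91  1.25 -0.72]
4 0 [-0.87  1.01  1.31  1.83 -1.    1.34 -1.08]
4 -0.1 [-0.87  1.04  1.34  1.83 -1.01  1.36 -1.16]
```

Run:
```python
from h import *
a=shot('side','s2')['image'];b=shot('top','t2')['image']
cv2.imwrite('pics/st2.png',cv2.resize(np.vstack([a,b]),(480,600)))
```

```text
(no output)
```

View pics/st2.png

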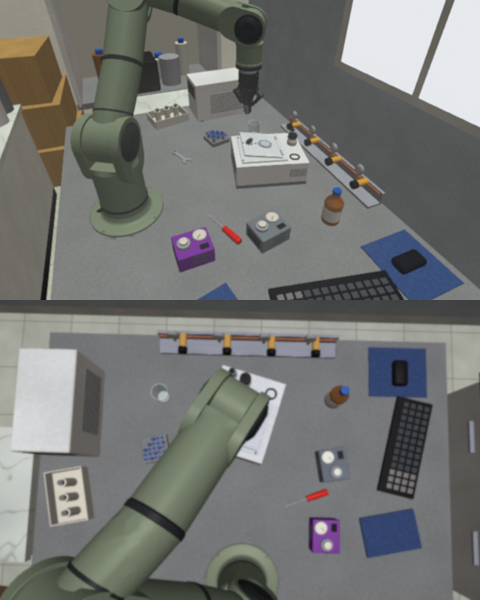

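The arm comes in high from the left and is clear of everything. I'll approach the wing with the jaws open.

Run:
```python
from h import *
movep(B+90*N,tool(.86));open_gripper();st()
print(movel(B+5*N,tool(.86),max_speed=100,guard=8));st()
shot('wrist','w3')
```

```text
10.91 [544.9  36.8 245.2] [-0.9  1.   1.1] 85.2
False
 11.91 [533.9  40.  161.6] [-0.   1.   0.7] 85.5
```

View pics/w3.png

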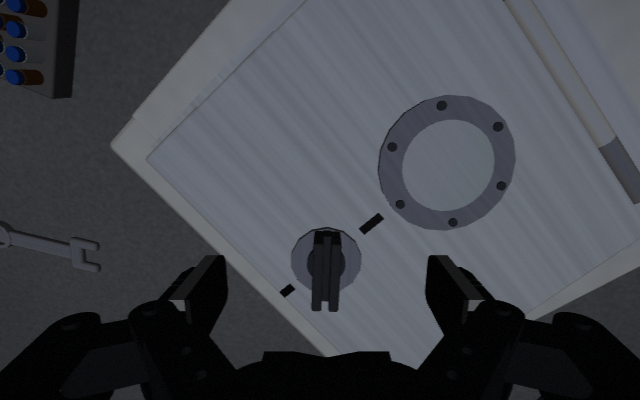

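The wing stands upright at (326,270), midway between the pads. I'll close and turn it in steps.

Run:
```python
from h import *
clamp();s=st('clamped');print(np.round(s['torque'],2))
for ph in np.linspace(.86,0,7)[1:]:
    movep(B+5*N,tool(ph)); s=st(round(ph,2))
    if np.linalg.norm(s['ft_force'])>60:break
print(np.round(s['torque'],2))
shot('wrist','w4')
```

```text
clamped 12.62 [533.6  40.1 161.1] [-0.3 -0.1  1.7] 10.0
[-0.02 -0.15 -0.02]
0.72 12.88 [533.7  39.9 161. ] [ 1.5 -0.9  2.3] 10.0
0.57 13.12 [533.7  39.8 161. ] [ 2.3 -3.2  0.2] 10.6
0.43 13.38 [533.8  39.6 161.1] [ 3.  -4.6  0.5] 10.4
0.29 13.62 [533.8  39.4 161.1] [ 3.5 -5.8  1. ] 10.0
0.14 13.88 [533.8  39.3 161.1] [ 3.1 -6.5  0.7] 10.3
0.0 14.12 [533.7  39.1 161.1] [ 2.4 -6.4 -0.1] 10.8
[-1.77 -0.88  0.21]
```

View pics/w4.png

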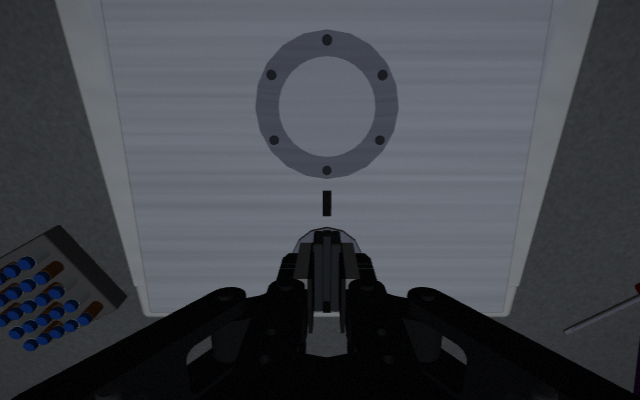

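The slot and wing line up with the rear mark at (326,203). I'll release, back off and check.

Run:
```python
from h import *
wait(.3);open_gripper();st()
movel(B+75*N,max_speed=120);clamp();s=st()
shot('wrist','w5')
```

```text
15.19 [533.5  40.1 161. ] [-0.2 -0.1  0.6] 85.4
 16.69 [542.9  37.4 230.4] [ 0.6 -0.2  0.1] 0.0
```

View pics/w5.png

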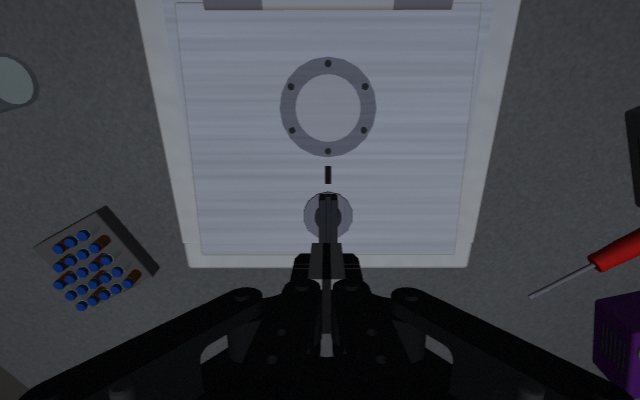

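The wing at (328,215) stays in line with the mark at (328,175). Next I press the cover to the right of the wing.

Run:
```python
from h import *
p=np.array([506.8,-3.9,0]);R=down(-106)
movep(p+[0,0,205],R);st()
print('touch',movel(p+[0,0,164],max_speed=80,guard=6));st()
print(movel(p+[0,0,126],max_speed=20,guard=22));s=st('shut')
wait(.4);st()
shot('wrist','w6');shot('side','s6')
```

```text
17.12 [506.1  -3.8 205.1] [ 0.6  0.4 -0.1] -0.3
touch False
 17.78 [506.9  -4.1 164. ] [0.2 0.  0.1] 0.2
True
shut 19.05 [506.5  -3.9 137.5] [-5.5  4.3 24.5] 0.1
 19.45 [506.5  -3.8 137.6] [-4.9  2.4 22.4] 0.0
```

View pics/w6.png

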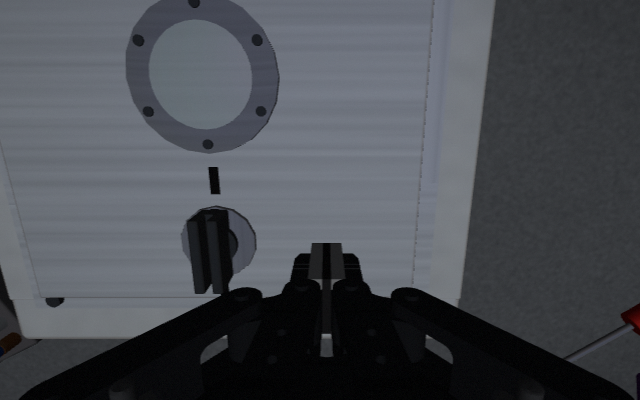

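The cover is down at TCP z 137.5, where 138 is expected for flat. The wing at (210,250) points along the mark at (214,180). I'll check flatness and the slot angle numerically.

Run:
```python
from h import *
c=load('w6')
pts=np.array([px(c,u,v) for u in range(60,420,5) for v in list(range(10,200,4))])
P=pts[(pts[:,2]>125)&(pts[:,2]<146)]
for _ in range(8):
    A=np.c_[P[:,:2],np.ones(len(P))];k=np.linalg.lstsq(A,P[:,2],rcond=None)[0];r=P[:,2]-A@k;P=P[np.abs(r)<max(1.2,2*r.std())]
print('slope along x_c',k[0]*np.cos(ang)+k[1]*np.sin(ang),'across',-k[0]*np.sin(ang)+k[1]*np.cos(ang),P[:,2].mean(),r.std())
i=c['image'][150:310,140:300];cv2.imwrite('pics/c6.png',cv2.resize(i,(600,600),interpolation=cv2.INTER_CUBIC))
t=shot('top','t6')['image'];s=load('side' and 's6')['image'][130:340,180:480]
cv2.imwrite('pics/s6c.png',cv2.resize(s,(800,560),interpolation=cv2.INTER_CUBIC))
```

```text
slope along x_c 0.0037858072482451475 across 0.0002820416992465703 137.87783303025822 0.5558869630676759
```

View pics/c6.png

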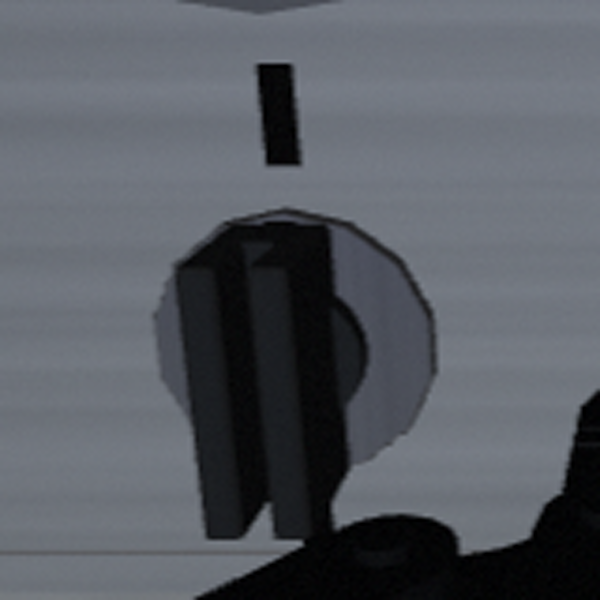

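View pics/s6c.png

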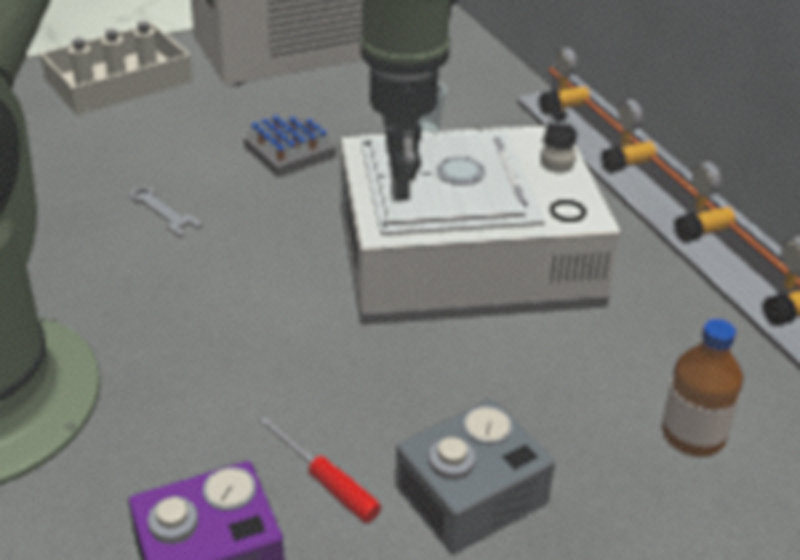

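The cover slope is 0.004 rad, the wing runs parallel to the mark, the button cap at side crop (452,450) is out, and nothing else has moved. I'll hand in while still pressing.

Run:
```python
from h import *
st();finish_job()
```

```text
19.6 [506.5  -3.9 137.5] [-4.8  3.  22. ] -0.2
the job is handed in; nothing more can be done
```

The job is handed in at 19.6 s of the allowed 64 s, with the arm still pressing the cover shut at about 22 N. `finish_job` reports no verdict.

- **Button:** I pressed the grey unit's collared white cap, not the purple unit's. It went about 6.4 mm to a hard stop and I held it there 0.15 s. In the last side picture the cap is out again.
- **Fastener:** I gripped the wing at about 0.86 rad and turned it into line with the cover up. After release it looked in line with the marks, judged by eye in the pictures.
- **Cover:** I pressed it down to the right of the wing. A plane fitted to the depth picture gave a slope of 0.004 rad, where up to 0.012 is allowed. The wing was still parallel to the index mark.
- **Other things:** none of those in view looked moved in the last side picture. The beaker is mostly hidden behind the arm there, and I did not measure any shifts.
- **One disagreement:** the cap's top measured about 90 mm above the bench, not the stated 86 mm. The collar and the unit's top matched the description, and the guarded press did not depend on that height.

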